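Clear the carton off the sizing board and set its stop

ROBOT

A 6-joint arm with a two-finger parallel gripper is mounted at the origin on a cart in front of the work surface, level with it; the furniture and walls round the work are solid. World frame = base frame: x ahead of the robot, y to its left, z up, the work surface at z = 0. Lengths are in m, angles in rad, forces in N, time in s.
With the tool pointing down it reaches from about 0.225 to 0.725 m from the base axis. Payload 3.1 kg.
Tool frame: the origin (TCP) lies midway between the tips of the shut fingers; the grasp point (between the pads) lies 19 mm behind it; z points along the fingers, y is the line along which they close (so a half turn about z gives the same grasp; the last joint's range is limited). The gripper opens to 85 mm and grips with 20 to 120 N. Pads are 22 mm wide; open, the fingers measure 114 mm over their backs; the gripper's body (76 mm by 85 mm) begins 54 mm behind the grasp point. The pads swing forward as they close: fully open they stand 13 mm farther back than shut.
Start: joints at [1.021, 0.048, 0.099, 1.622, 0, 1.443], TCP at [0.215, 0.479, 0.207] pointing down, gripper open.
Joint ranges: [-2.91, 2.91], [-0.99, 1.94], [-1.21, 1.42], [-2.12, 2.29], [-1.49, 1.47], [-3.14, 3.14]. Speed limits (rad/s): [2.79, 2.79, 3.14, 3.14, 3.14, 3.14].

INTERFACE

Orientations are given as a 3x3 rotation matrix whose columns are the frame's x, y, z axes.
In Python, from workcell import ctrl gives the robot as it stands. The module is installed in compiled form; this text tells all that it offers.
- The arm moves only by the shell command python3 -m jog 'ROWS' [FORCE]. ROWS is JSON, a list of rows, each an object of numbers: "x", "y", "z": the shift along the tool's x, y, z in units of 60 mm (1.0 is 60 mm); "twist": the turn about the tool's z in units of 5 degrees (1.0 is 5 degrees); "jaw": the opening, from 0 (shut) to 1 (fully open). A call has 1 to 5 rows; each row is the pose to reach, as a shift and turn from the pose commanded when the call began, along the tool's axes at that moment; what a row does not reach only later rows make up. A row lasts 1/8 s, in which the tool goes at most 62.5 mm and 10.7 degrees, less where a joint would pass 70% of its speed; a pose out of reach is approached as far as the arm can. A call with a gripper value outside its range is refused whole. The fingers move at their own pace and stop on an object; FORCE is the grip in N (left out, the last holds). Time passes only in rows, so rows that repeat a pose let the fingers close. It gives the time, the measured TCP pose, the force, the opening and the grip force at its end, in the units of the state.
- ctrl.read_state(): the state, without advancing time (a new reading comes with each control period).
- ctrl.camera(name): name is "scene" or "top" or "wrist"; returns the picture (420x560x3 uint8, red, green, blue); there is no depth.
- ctrl.get_calibration(name): a dict with "intrinsics" (3x3 intrinsics, pixels), "k1" (the pictures are not rectified: a ray, as slopes to the right and down, at radius r is drawn at 1 + k1 r^2 times it, then the intrinsics apply), "R" (3x3) and "t" (3): a world point X has camera coordinates R X + t. Camera axes: x right, y down, z forward; pixel columns grow to the right and rows downward; lengths in m; the calibration is good to about 2 mm. A picture is of the moment at which its call begins: read the wrist's pose just before it. get_calibration takes no time and is no camera call; for the wrist camera it gives the pose at the moment of the call.
- ctrl.close_job(): hands the job in; it is judged then, once.
The state is a dict: "t": time; "joints": joint angles; "qd": joint speeds; "effort": joint torques, N m; "ee_pos": TCP position; "orientation": TCP orientation; "contact_force": force on the tool from outside, world axes, zero at the start; "torque": the same for the moment, N m; "opening": finger opening in m; "grip_force": force on a finger pad.
Only numpy, scipy, OpenCV 4.12 (cv2) and the standard library are available. Lean on these libraries where they do the work, as an engineer would, in place of code of your own. Each camera call takes 0.05 s, during which the arm holds its last target. There are 200 camera calls.

TASK

Someone has left the green-and-white medicine carton lying on the sizing board, in the way of its sliding orange stop. Lift the carton off and lay it flat in the mint-green tray, clear of its rim, then turn the board's black knob until the stop's red pointer lines up with the dark line on the green clip. Move the stop only by its knob, leave the clip where it is and do not disturb the other things on the desk.

Things in the scene. Friction and masses are not known exactly. Their poses are not given: they have to be found in the camera images.
- board: Grey board fixed to the desk. Origin on the desk under it; bed x -95..95, y -115..125 mm, top at z 12 mm. At its -y end a fence (inner face y -90 mm, 44 mm high); at its +y end a blue housing 62 x 54 mm centred at (0, 88) mm, top 45 mm, bears the knob. Along y run a graduated rail at x -80 mm (top 18 mm) and a guide bar at x 82 mm (top 22 mm).
- stop: Orange stop, 118 (x) x 20 (y) mm, top 44 mm above the desk, slides along the board's y; its steel rack goes through the housing and sticks out behind by up to 50 mm. Axes as the board's; origin: foot of its face toward the fence. The knob drives it 20 mm toward the fence (-y) per rad; the carton in between would jam it short of the mark.
- pointer_tip (a point): Tip of the stop's red pointer, 3.5 mm wide, which points to the board's -x, just above the rail and beside the clip's inner edge, about 26 mm above the desk.
- clip: Green clip, 24 x 16 x 10 mm, stiffly held on the graduated rail; its place along the rail is the length to be set. Axes as the board's. Origin: middle of its underside, 18 mm above the desk.
- mark_line (a point): End nearest the pointer of the dark line across the clip's top (2.8 mm wide, along the board's x), 28 mm above the desk. Axes as the board's; aligned when the pointer tip has the same y in the board's frame.
- knob (a joint): Angle of the knob, rad, 0 to 3.5; grows as it is turned clockwise seen from above, which moves the stop toward the fence. The mark lies 1.2 to 2.6 rad clockwise of the start, so it takes more than one grasp at times.
- knob_grip (a point): On the vertical axis of the black round knob (43 mm diameter, 30 mm tall, fluted, underside 50 mm and top 80 mm above the desk), at the height for gripping, 70 mm above the desk. It can be gripped at any yaw.
- carton: Green-and-white medicine carton, loose, 40 (x) x 78 (y) x 34 (z) mm, 50 g. Lies on the board's bed between fence and stop, its long side along the board's y. Origin: centre of its underside.
- tray: Mint-green counting tray, loose, 115 (x) x 170 (y) x 16 mm high, flat inner floor 100 x 156 mm, 2 mm above the desk. Origin: centre of its underside; long side along its y.
- white_bottle: Bystander: white plastic bottle, 49 mm diameter, 88 mm tall. Origin: centre of its underside.
- tin_stack: Bystander: stack of four dark flat tins, 61 mm across and 61 mm tall. Origin: centre of its underside.
- date_stamp: Bystander: brown rubber stamp, 26 x 52 mm, 66 mm tall. Origin: centre of its underside.
- stapler: Bystander: blue and black stapler, 34 x 126 x 40 mm. Origin: centre of its underside.
- label_pad: Bystander: block of paper labels, 58 x 86 x 19 mm. Origin: centre of its underside.
Things that resemble listed ones, but are neither listed nor needed, are in the scene too. What is shaped like the carton but blue or pink is not meant.

How it is judged:
On the way, in this order (a step that is already met when the one before it is completed fails the run):
1. the carton has been cleared off the board and lies released, flat in the tray (x of carton in the frame of tray between -0.032 and 0.032 m and y of carton in the frame of tray between -0.042 and 0.042 m and z of carton in the frame of tray between -0.002 and 0.007 m and angle between carton's own z axis and vertical below 0.1 rad and contact force between the fingers and carton below 0.1 N and linear speed of carton below 0.02 m/s), for 0.2 s.
2. the red pointer stands at the dark line (y of pointer_tip in the frame of mark_line between -0.003 and 0.003 m and velocity of joint knob between -0.05 and 0.05 rad/s), for 0.2 s.
At the end, for the whole second after the job is handed in: The carton lies flat (within 0.1 rad) and at rest on the tray's floor inside the rim, released, its centre within 32 mm (x) and 42 mm (y) of the tray's; the pointer tip is within 3 mm of the mark line along the board's y and the knob is at rest (all of step 1 and all of step 2); the robot touches nothing.
It fails at once if the stop is pushed directly with the fingers instead of by its knob (over 4 N) (contact force between the fingers and stop above 4 N).
It fails at once if the green clip is shifted by more than 3 mm (distance of mark_line from where it was at the start of the episode above 0.003 m).
It fails at once if a bystander is moved by more than 20 mm (distance of any of white_bottle, tin_stack, date_stamp, stapler, label_pad from where it was at the start of the episode above 0.02 m).
It also fails if it takes over 72 s, if anything falls off the work surface, if the arm or the gripper's body presses on something with over 40 N, if the wrist force passes 120 N, or if a joint passes its speed limit or range.

## Working session

There is one attempt and no reset: what is moved stays moved. The work goes in short steps, Python scripts to look and compute and a shell command to move; the robot and the scene stay as the last step left them, time stands still between calls to the robot, and variables do not carry over. Pictures are saved under pics/ and viewed, at most 13 in all, crops included, and the job is handed in when it is done.

```bash
mkdir -p pics
cat > h.py <<'E'
import numpy as np, cv2
from workcell import ctrl
def cal(n):
    c=ctrl.get_calibration(n); return {k:np.array(v,float) for k,v in c.items() if k in('intrinsics','k1','R','t')}
def D(c): return np.array([float(c['k1']),0,0,0,0])
def rays(c,px):
    u=cv2.undistortPoints(np.array(px,float).reshape(-1,1,2),c['intrinsics'],D(c)).reshape(-1,2)
    d=np.c_[u,np.ones(len(u))]@c['R']; return -c['R'].T@c['t'],d
def plane(c,px,z):
    o,d=rays(c,px); return o+d*((z-o[2])/d[:,2])[:,None]
def proj(c,X):
    return cv2.projectPoints(np.array(X,float).reshape(-1,1,3),cv2.Rodrigues(c['R'])[0],c['t'],c['intrinsics'],D(c))[0].reshape(-1,2)
def tri(obs): # list of (c,px)
    A=np.zeros((3,3));b=np.zeros(3)
    for c,p in obs:
        o,d=rays(c,[p]);d=d[0]/np.linalg.norm(d[0]);M=np.eye(3)-np.outer(d,d);A+=M;b+=M@o
    return np.linalg.solve(A,b)
def shot(n,f):
    c=cal(n);im=ctrl.camera(n);cv2.imwrite('pics/'+f+'.png',im[:,:,::-1]);np.savez('pics/'+f+'.npz',**c);return c,im
def load(f):
    return dict(np.load('pics/'+f+'.npz')),cv2.imread('pics/'+f+'.png')[:,:,::-1]
E
python3 - <<'E'
from h import *
for n in('scene','top','wrist'):
    c,im=shot(n,n+'0');print(n,-c['R'].T@c['t'],c['R'][2])
print(ctrl.read_state())
E
```

```text
scene [-0.22143478 -0.78772908  1.19772909] [ 0.5138987   0.47113952 -0.71689307]
top [ 0.35385027 -0.06332819  1.66721357] [ 0.14805632  0.00467323 -0.98896789]
wrist [0.14529908 0.5104012  0.37325764] [ 0.27125037 -0.12387333 -0.95450439]
{'t': 0.15, 'joints': array([1.02121383e+00, 4.86209073e-02, 9.79335835e-02, 1.62195968e+00,
       2.37467412e-05, 1.44298484e+00]), 'qd': array([ 9.63736870e-05, -3.34638557e-03,  6.83509746e-03,  1.61581155e-03,
        8.60743272e-04, -3.01159692e-03]), 'effort': array([ 2.04754135e-03, -3.39258492e+01,  3.20424521e+01,  1.53502612e-02,
       -4.23246377e-05, -1.66816892e-05]), 'ee_pos': array([0.21466441, 0.47854989, 0.20625301]), 'orientation': array([[-9.12365225e-01,  4.09376016e-01, -9.86913337e-04],
       [ 4.09377124e-01,  9.12363918e-01, -1.56574276e-03],
       [ 2.59446587e-04, -1.83254898e-03, -9.99998287e-01]]), 'contact_force': array([ 0.19577862, -0.37199226, -0.173187  ]), 'torque': array([ 0.0198332 ,  0.01570168, -0.01058836]), 'grip_force': 0.0, 'opening': 0.08503625485147384}
```

View pics/top0.png

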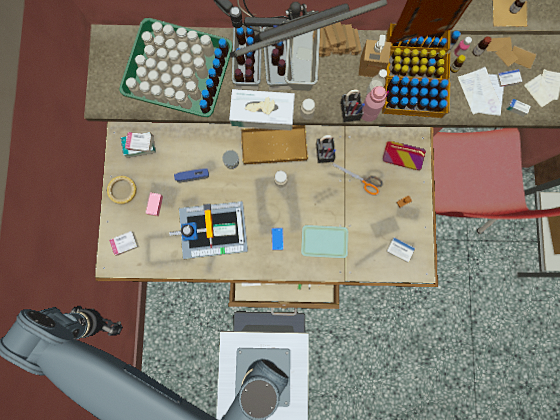

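View pics/scene0.png

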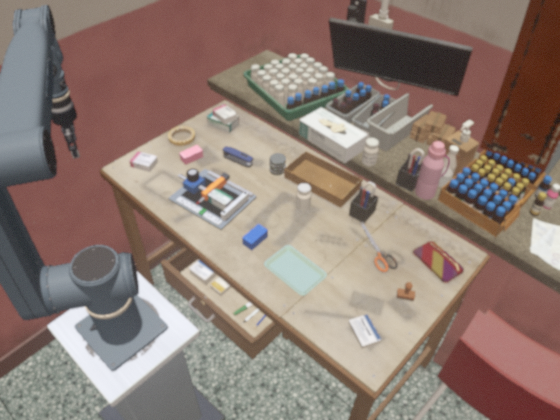

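The top view shows the board at about (213,231) with its knob at (187,230), the green/white carton at (223,228), the clip at (222,251) and the tray at (325,241). The blue box at (277,238) is a decoy. The scene view agrees.

Run:
```python
from h import *
c,im=load('top0'); a=cv2.resize(im[195:265,160:260],None,fx=8,fy=8,interpolation=cv2.INTER_CUBIC)[:560]
cv2.imwrite('pics/topcrop.png',a[:,:,::-1])
print(plane(c,[(187,230),(223,228)],.06), plane(c,[(325,241)],.01),plane(c,[(281,178)],.08))
g=cv2.inRange(cv2.cvtColor(im,cv2.COLOR_RGB2HSV),(70,25,120),(95,255,255))
g[:200]=0; n,l,s,ce=cv2.connectedComponentsWithStats(g)
for i in range(1,n):
    if s[i,4]>500:
        ct=max(cv2.findContours((l==i).astype('uint8'),0,1)[0],key=len);r=cv2.minAreaRect(ct);print(r,plane(c,cv2.boxPoints(r),.016),plane(c,[r[0]],.016))
```

```text
[[0.50825173 0.28319731 0.06      ]
 [0.51782076 0.15443425 0.06      ]] [[ 0.48185594 -0.2173018   0.01      ]] [[ 0.70112583 -0.05078013  0.08      ]]
((324.0179748535156, 241.15882873535156), (39.156333923339844, 24.492416381835938), 3.012787103652954) [[ 0.43824601 -0.13935074  0.016     ]
 [ 0.52838639 -0.14306529  0.016     ]
 [ 0.52354694 -0.28739202  0.016     ]
 [ 0.43358962 -0.2824777   0.016     ]] [[ 0.48073735 -0.21313787  0.016     ]]
((502.4007263183594, 286.31085205078125), (91.87004852294922, 64.62358093261719), 86.26860046386719) [[ 0.4863377  -0.73434647  0.016     ]
 [ 0.50673988 -0.96511547  0.016     ]
 [ 0.18435975 -0.96301033  0.016     ]
 [ 0.16319413 -0.73966206  0.016     ]] [[ 0.33235849 -0.85129768  0.016     ]]
((434.49951171875, 297.98388671875), (59.96879959106445, 68.83515930175781), 88.15238952636719) [[ 0.38468096 -0.48598321  0.016     ]
 [ 0.39834386 -0.73309205  0.016     ]
 [ 0.18819374 -0.72957765  0.016     ]
 [ 0.17403717 -0.48773614  0.016     ]] [[ 0.2850555  -0.60956014  0.016     ]]
((176.54551696777344, 339.0157775878906), (115.02564239501953, 62.7295036315918), 82.56858825683594) [[ 0.30652078  0.45807948  0.016     ]
 [ 0.33890435  0.23576443  0.016     ]
 [-0.05074957  0.16432156  0.016     ]
 [-0.07976638  0.37796157  0.016     ]] [[0.12421907 0.30885086 0.016     ]]
((361.779541015625, 315.1971435546875), (51.660682678222656, 126.35136413574219), 85.50284576416016) [[ 0.28662348 -0.11559461  0.016     ]
 [ 0.33169761 -0.56928209  0.016     ]
 [ 0.15267221 -0.57751031  0.016     ]
 [ 0.10826656 -0.13235453  0.016     ]] [[ 0.21861061 -0.34915041  0.016     ]]
((376.3437194824219, 371.793212890625), (95.82707214355469, 95.71051788330078), 65.92449951171875) [[ 0.10351012 -0.17589732  0.016     ]
 [ 0.24513263 -0.48752205  0.016     ]
 [-0.04596908 -0.61367848  0.016     ]
 [-0.17957494 -0.31129303  0.016     ]] [[ 0.02737303 -0.39768817  0.016     ]]
```

View pics/topcrop.png

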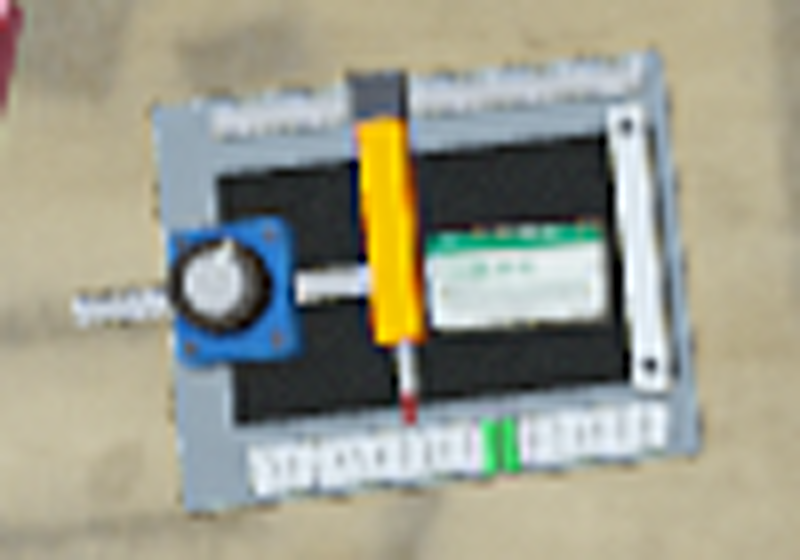

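The enlarged crop shows the board turned about +5°. Its knob faces world +y, the stop is at (390,230), the carton at (520,275), the red tip at (410,410) and the dark line at (501,445). I'll move the wrist camera over it.

```bash
cat >> h.py <<'E'
def plan(p,yaw=None):  # yaw: world angle of tool y, deg
    s=ctrl.read_state();R=np.array(s['orientation']);d=R.T@(np.array(p)-s['ee_pos'])/.06
    y=np.degrees(np.arctan2(R[1,1],R[0,1])); tw=0 if yaw is None else -(yaw-y)/5
    print('xyz',d.round(3),'twist',round(tw,2),'| yaw',y.round(2),'pos',np.round(s['ee_pos'],4),'q6',s['joints'][5].round(2),'t',s['t'],'f',np.round(s['contact_force'],1),'open',s['opening'],'grip',s['grip_force'])
E
python3 -c "
from h import *
plan([.47,.15,.27],5.1)"
```

```text
xyz [-6.124 -3.256 -1.058] twist 12.15 | yaw 65.83 pos [0.2147 0.4785 0.2063] q6 1.44 t 0.15 f [ 0.2 -0.4 -0.2] open 0.08503625485147384 grip 0.0
```

```bash
python3 -m jog '[{"x":-6.1,"y":-3.25,"z":-1.06,"twist":12.15,"jaw":1},{"x":-6.1,"y":-3.25,"z":-1.06,"twist":12.15,"jaw":1},{"x":-6.1,"y":-3.25,"z":-1.06,"twist":12.15,"jaw":1},{"x":-6.1,"y":-3.25,"z":-1.06,"twist":12.15,"jaw":1},{"x":-6.1,"y":-3.25,"z":-1.06,"twist":12.15,"jaw":1}]'
python3 -c "
from h import *
plan([.47,.15,.27],5.1)"
```

```text
t: 0.78
ee_pos: [0.405, 0.2332, 0.2546]
orientation: [[-0.204, 0.979, 0.0], [0.979, 0.204, 0.0], [0.0, 0.0, -1.0]]
contact_force: [0.5, 1.8, -0.7]
opening: 0.0855
grip_force: 0.0
xyz [-1.578  0.777 -0.257] twist 1.34 | yaw 11.78 pos [0.405  0.2332 0.2546] q6 1.74 t 0.775 f [ 0.5  1.8 -0.7] open 0.0854919989876293 grip 0.0
```

```bash
python3 -m jog '[{"x":-1.4,"y":0.72,"z":-0.2,"twist":1.1,"jaw":1},{"x":-1.4,"y":0.72,"z":-0.2,"twist":1.1,"jaw":1},{"x":-1.4,"y":0.72,"z":-0.2,"twist":1.1,"jaw":1}]' >/dev/null
python3 -c "
from h import *
plan([.47,.15,.27],5.1)
shot('wrist','w1')"
```

```text
xyz [-0.173  0.06  -0.065] twist 0.25 | yaw 6.37 pos [0.4652 0.1599 0.2661] q6 1.65 t 1.15 f [-1.1  0.7 -0.6] open 0.08578102133272333 grip 0.0
```

View pics/w1.png

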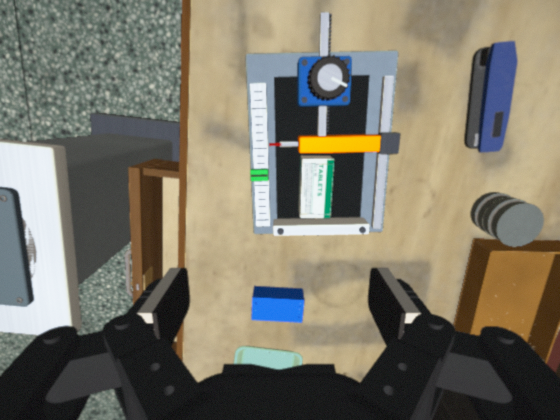

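The wrist view shows the carton at (317,190), the red tip at (273,144), the clip line at (260,175) and the knob at (328,77). Next is a second, closer place for triangulation.

```bash
python3 -m jog '[{"x":-1.3,"y":0.8,"z":1.2,"twist":0.25,"jaw":1},{"x":-1.3,"y":0.8,"z":1.2,"twist":0.25,"jaw":1},{"x":-1.3,"y":0.8,"z":1.2,"twist":0.25,"jaw":1},{"x":-1.3,"y":0.8,"z":1.2,"twist":0.25,"jaw":1},{"x":-1.3,"y":0.8,"z":1.2,"twist":0.25,"jaw":1}]' >/dev/null
python3 -c "
from h import *
plan([.52,.08,.18],5.1)
print(ctrl.read_state()['qd'].round(3))
shot('wrist','w2')"
```

```text
xyz [-0.187 -0.031  0.271] twist 0.08 | yaw 5.49 pos [0.5207 0.0913 0.1962] q6 1.52 t 1.825 f [ 1.2 -0.2 -0.3] open 0.08517425815686372 grip 0.0
[-0.001 -0.     0.004 -0.004 -0.003 -0.001]
```

View pics/w2.png

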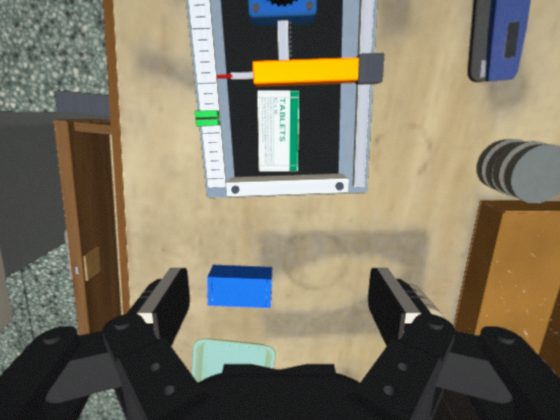

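```bash
cat > m.py <<'E'
from h import *
def carton(im,seed):
    m=(im.max(2)>75).astype('uint8'); n,l,s,ce=cv2.connectedComponentsWithStats(m,connectivity=4)
    i=l[seed[1],seed[0]]; ct=max(cv2.findContours((l==i).astype('uint8'),0,1)[0],key=len); return cv2.minAreaRect(ct),s[i]
def hsv(im,lo,hi,box):
    m=cv2.inRange(cv2.cvtColor(im,cv2.COLOR_RGB2HSV),lo,hi);x0,y0,x1,y1=box;k=np.zeros_like(m);k[y0:y1,x0:x1]=m[y0:y1,x0:x1]
    v,u=np.nonzero(k);return u,v
if __name__=='__main__':
    obs=[];rp=[];cl=[];kn=[]
    for f,s,rb,cb in(('w1',(310,185),(266,138,285,150),(245,165,275,185)),('w2',(270,130),(212,70,238,84),(190,105,225,130))):
        c,im=load(f);r,st=carton(im,s);print(f,r,st)
        b=cv2.boxPoints(r);b=b[np.argsort(np.arctan2(*(b-b.mean(0)).T))];obs.append((c,b))
        u,v=hsv(im,(0,150,80),(6,255,255),rb); u2,v2=hsv(im,(170,150,80),(180,255,255),rb);u=np.r_[u,u2];v=np.r_[v,v2]
        k=u<=u.min()+3;tip=(u.min()-.5,v[k].mean());rp.append((c,tip))
        u,v=hsv(im,(50,120,60),(75,255,255),cb);e=(u.min(),u.max(),v.min(),v.max());print('tip',tip,'clip',e)
        cl.append((c,((e[0]+e[1])/2,(e[2]+e[3])/2)))
    P=np.array([tri([(obs[0][0],obs[0][1][i]),(obs[1][0],obs[1][1][i])]) for i in range(4)]);print(P.round(4),P.mean(0).round(4))
    Q=plane(obs[1][0],obs[1][1],.046);print(Q.round(4),Q.mean(0).round(4));Q=plane(obs[0][0],obs[0][1],.046);print(Q.mean(0).round(4))
    print('tip',tri(rp),'clip',tri(cl))
E
python3 m.py
```

```text
w1 ((279.5, 191.0), (382.0, 559.0), 90.0) [     0      0    560    383 167809]
tip (np.float64(269.5), np.float64(144.0)) clip (np.int64(251), np.int64(267), np.int64(169), np.int64(180))
w2 ((278.0, 130.5), (81.0, 42.0), 90.0) [ 257   90   43   82 3444]
tip (np.float64(216.5), np.float64(76.0)) clip (np.int64(195), np.int64(218), np.int64(111), np.int64(125))
[[0.5305 0.1853 0.5301]
 [0.4881 0.21   0.4388]
 [0.5172 0.1797 0.3817]
 [0.4923 0.2046 0.4081]] [0.507  0.1949 0.4397]
[[0.4911 0.1896 0.046 ]
 [0.497  0.1116 0.046 ]
 [0.5403 0.1158 0.046 ]
 [0.5313 0.1935 0.046 ]] [0.5149 0.1526 0.046 ]
[0.4736 0.0953 0.046 ]
tip [0.44869941 0.2003373  0.02716898] clip [0.43890845 0.15878757 0.02404848]
```

```bash
sed -i 's/def carton(im,seed):/def carton(im,seed,t=75):/;s/>75)/>t)/;s/carton(im,s)/carton(im,s,{"w1":140,"w2":110}[f])/' m.py; python3 m.py
```

```text
w1 ((316.134033203125, 187.55154418945312), (32.10321807861328, 62.20849609375), 2.6025619506835938) [ 300  157   34   62 1921]
tip (np.float64(269.5), np.float64(144.0)) clip (np.int64(251), np.int64(267), np.int64(169), np.int64(180))
w2 ((278.0, 130.5), (81.0, 42.0), 90.0) [ 257   90   43   82 3351]
tip (np.float64(216.5), np.float64(76.0)) clip (np.int64(195), np.int64(218), np.int64(111), np.int64(125))
[[0.4909 0.1908 0.0352]
 [0.4972 0.1123 0.0497]
 [0.5392 0.1164 0.0527]
 [0.5318 0.1942 0.0382]] [0.5148 0.1534 0.0439]
[[0.4911 0.1896 0.046 ]
 [0.497  0.1116 0.046 ]
 [0.5403 0.1158 0.046 ]
 [0.5313 0.1935 0.046 ]] [0.5149 0.1526 0.046 ]
[0.5147 0.1531 0.046 ]
tip [0.44869941 0.2003373  0.02716898] clip [0.43890845 0.15878757 0.02404848]
```

```bash
python3 -c "
from h import *
plan([.515,.153,.10],5.3)
plan([.515,.153,.024],5.3)"
```

```text
xyz [ 1.034 -0.004  1.606] twist 0.04 | yaw 5.49 pos [0.5209 0.0912 0.1963] q6 1.52 t 1.875 f [-0.2  0.6  0.3] open 0.08518668393722048 grip 0.0
xyz [ 1.034 -0.008  2.872] twist 0.04 | yaw 5.49 pos [0.5209 0.0912 0.1963] q6 1.52 t 1.875 f [-0.2  0.6  0.3] open 0.08518668393722048 grip 0.0
```

```bash
python3 -m jog '[{"x":1.03,"y":0,"z":0.8,"jaw":0.8},{"x":1.03,"y":0,"z":1.6,"jaw":0.8},{"x":1.03,"y":0,"z":2.0,"jaw":0.8},{"x":1.03,"y":0,"z":2.0,"jaw":0.8},{"x":1.03,"y":0,"z":2.0,"jaw":0.8}]'
python3 -c "
from h import *
plan([.515,.153,.024],5.3)"
```

```text
xyz [ 1.034 -0.008  2.872] twist 0.04 | yaw 5.49 pos [0.5209 0.0912 0.1963] q6 1.52 t 1.875 f [-0.2  0.6  0.3] open 0.08518668393722048 grip 0.0invalid input at $[0]: expected keys x, y, z, twist, jaw
```

```bash
python3 -m jog '[{"x":1.03,"y":0,"z":0.8,"twist":0,"jaw":0.8},{"x":1.03,"y":0,"z":1.6,"twist":0,"jaw":0.8},{"x":1.03,"y":0,"z":2.0,"twist":0,"jaw":0.8},{"x":1.03,"y":0,"z":2.0,"twist":0,"jaw":0.8},{"x":1.03,"y":0,"z":2.0,"twist":0,"jaw":0.8}]' >/dev/null
python3 -c "
from h import *
plan([.515,.153,.024],5.3)"
```

```text
xyz [ 0.02  -0.023  0.881] twist 0.02 | yaw 5.39 pos [0.5163 0.1519 0.0769] q6 1.64 t 2.5 f [ 0.2 -0.   0.7] open 0.06814802645565456 grip 0.0
```

```bash
python3 -m jog '[{"x":0,"y":0,"z":0.5,"twist":0,"jaw":0.8},{"x":0,"y":0,"z":0.85,"twist":0,"jaw":0.8},{"x":0,"y":0,"z":0.85,"twist":0,"jaw":0.8},{"x":0,"y":0,"z":0.85,"twist":0,"jaw":0.3},{"x":0,"y":0,"z":0.85,"twist":0,"jaw":0.3}]' 25
python3 -m jog '[{"x":0,"y":0,"z":0,"twist":0,"jaw":0.3},{"x":0,"y":0,"z":0,"twist":0,"jaw":0.3},{"x":0,"y":0,"z":0,"twist":0,"jaw":0.3}]'
```

```text
t: 3.12
ee_pos: [0.5167, 0.1516, 0.0257]
orientation: [[-0.093, 0.996, 0.004], [0.996, 0.093, 0.001], [0.0, 0.004, -1.0]]
contact_force: [-1.5, 0.1, 0.6]
opening: 0.0329
grip_force: 0.0
t: 3.5
ee_pos: [0.5149, 0.1514, 0.0236]
orientation: [[-0.094, 0.996, -0.0], [0.996, 0.094, 0.0], [0.0, -0.0, -1.0]]
contact_force: [-0.1, 0.5, 0.5]
opening: 0.0255
grip_force: 0.0
```

The jaw closed to 25 mm with no force, so it missed the carton. I'll look.

```bash
python3 -c "
from h import *
c,im=shot('wrist','w3');a,b=shot('top','t3');s,d=shot('scene','s3')
x=cv2.resize(b[195:265,160:260],(400,280));y=cv2.resize(d[150:240,150:270],(400,300))
o=np.zeros((580,800,3),'uint8');o[:280,:400]=x;o[280:,:400]=y;o[:300,400:]=cv2.resize(im,(400,300))
cv2.imwrite('pics/c3.png',o[:,:,::-1])"
```

```text
(no output)
```

View pics/c3.png

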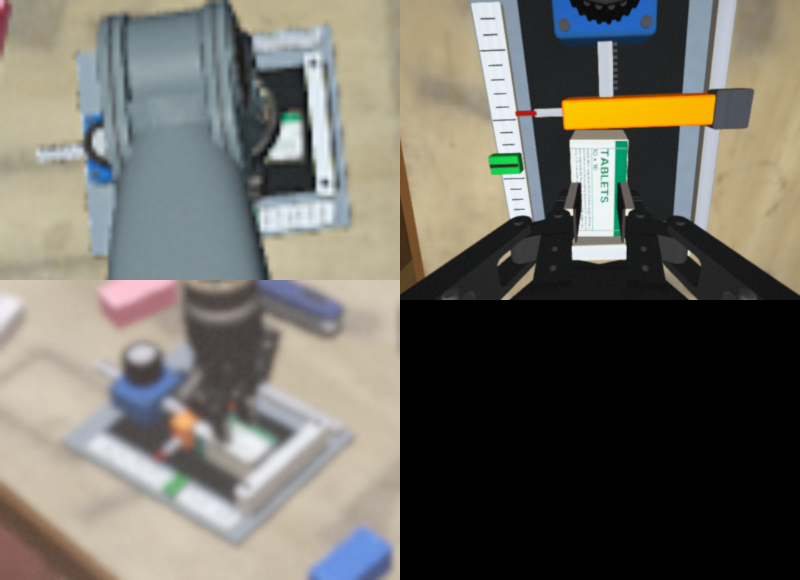

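The picture shows the pads on either side of the carton, touching its long sides at (572,205) and (628,205). So I doubt the reported opening, and will close further to check.

```bash
python3 -m jog '[{"x":0,"y":0,"z":0,"twist":0,"jaw":0.1},{"x":0,"y":0,"z":0,"twist":0,"jaw":0.0},{"x":0,"y":0,"z":0,"twist":0,"jaw":0.0},{"x":0,"y":0,"z":0,"twist":0,"jaw":0.0},{"x":0,"y":0,"z":0,"twist":0,"jaw":0.0}]' 30
python3 -c "
from h import *
c,im=shot('wrist','w4')
cv2.imwrite('pics/c4.png',np.hstack([load('w3')[1][140:400,130:430],im[140:400,130:430]])[:,:,::-1])"
```

```text
t: 4.28
ee_pos: [0.515, 0.1514, 0.0236]
orientation: [[-0.094, 0.996, 0.0], [0.996, 0.094, -0.0], [-0.0, 0.0, -1.0]]
contact_force: [-0.6, 0.8, 0.4]
opening: 0.0002
grip_force: 0.0
```

View pics/c4.png

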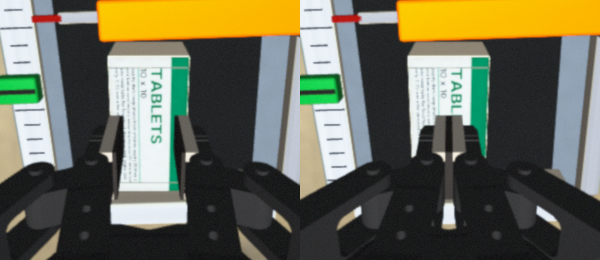

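The fingers closed above the carton with no contact, so the tips are higher than the pose says. I'll check where the reported TCP projects in this image.

Run:
```python
from h import *
c,im=load('w4');p=ctrl.read_state()['ee_pos'];o=-c['R'].T@c['t']
print(p,'cam',o,'fwd',c['R'][2],c['intrinsics'][0])
for dz in(0,.02,.04,.06): print(dz,proj(c,p+[0,0,dz]))
ob=[]
for f in('w1','w2','w4'):
    c,_=load(f);P=proj(c,[[.515,.153,.046],[.515,.153,.012]]);print(f,P.round(1))
# independent: scene & top for knob top etc
for f in('s3','t3'):
    c,_=load(f);print(f,proj(c,p).round(1))
# carton in w3/w4 width
from m import carton
c,im=load('w4'); m=cv2.inRange(im,(150,150,140),(255,255,255)); row=m[210,200:330];print(np.nonzero(row)[0][[0,-1]]+200)
from m import hsv
tips=[]
for f,b in(('w1',(266,138,285,150)),('w2',(212,70,238,84)),('w4',(155,145,200,175))):
    c,im=load(f);u,v=hsv(im,(0,150,80),(6,255,255),b);k=u<=u.min()+3;t=(u.min()-.5,v[k].mean());tips.append((c,t));print(f,t,plane(c,[t],.026),plane(c,[t],.0))
print(tri(tips),tri(tips[1:]))
```

```text
[0.51498357 0.15136958 0.02361912] cam [0.50790658 0.22773201 0.19070383] fwd [ 0.02789539 -0.29709212 -0.95444126] [307.8859453   0.        278.4377345]
0 [[278.28187114 251.81916665]]
0.02 [[278.26379902 267.68361231]]
0.04 [[278.24093475 287.75262961]]
0.06 [[278.21107831 313.95538232]]
w1 [[316.3 188.6]
 [313.5 183.1]]
w2 [[278.1 131.7]
 [278.1 130.2]]
w4 [[278.6 267. ]
 [278.6 241.7]]
s3 [[220.8 200.6]]
t3 [[225.1 229.8]]
[238 300]
w1 (np.float64(269.5), np.float64(144.0)) [[0.44898574 0.20052771 0.026     ]] [[0.44847786 0.19825135 0.        ]]
w2 (np.float64(216.5), np.float64(76.25)) [[0.44816787 0.19993135 0.026     ]] [[0.443161  0.2024245 0.       ]]
w4 (np.float64(161.5), np.float64(158.6)) [[0.44807705 0.20047704 0.026     ]] [[0.43863241 0.1961746  0.        ]]
[0.44855754 0.20035212 0.02675047] [0.44775083 0.20016226 0.02465106]
```

The projection and gap size suggest the real tips are about 30 mm above the reported TCP. I'll probe gently downward with shut fingers onto the carton's top.

```bash
for i in 1; do python3 -m jog '[{"x":0,"y":0,"z":0.05,"twist":0,"jaw":0},{"x":0,"y":0,"z":0.05,"twist":0,"jaw":0}]' | grep -E "ee_pos|contact"; python3 -m jog '[{"x":0,"y":0,"z":0.05,"twist":0,"jaw":0},{"x":0,"y":0,"z":0.05,"twist":0,"jaw":0}]' | grep -E "ee_pos|contact"; done
```

```text
ee_pos: [0.5154, 0.1515, 0.022]
contact_force: [-2.1, 0.3, 5.3]
ee_pos: [0.5155, 0.1515, 0.0219]
contact_force: [-7.1, -1.2, 17.4]
```

Contact comes at a reading of z≈0.022, where the carton's top measures 44–46 mm, so the tips sit about 23 mm higher than reported. I'll back off and check for a sideways offset too.

```bash
python3 -m jog '[{"x":0,"y":0,"z":-0.3,"twist":0,"jaw":0},{"x":0,"y":0,"z":-0.6,"twist":0,"jaw":0.7},{"x":0,"y":0,"z":-0.6,"twist":0,"jaw":0.8},{"x":0,"y":0,"z":-0.6,"twist":0,"jaw":0.8}]' | grep -E "ee_pos|contact|opening"
python3 - <<'E'
from h import *
c,im=load('w4');g=cv2.cvtColor(im,cv2.COLOR_RGB2GRAY)
print('col profile',g[245:275:2,272].tolist(),g[245:275:2,284].tolist())
for v in(254,258,262): print(v,plane(c,[(278,v)],.0475))
c5,i5=shot('wrist','w5')
from m import carton
r,s=carton(i5,(278,190),110);print(r,s,ctrl.read_state()['ee_pos'])
print(plane(c5,[(278,s[1])],.046))
cv2.imwrite('pics/c5.png',np.hstack([im[140:340,180:380],i5[140:340,180:380]])[:,:,::-1].repeat(2,0).repeat(2,1))
E
```

```text
ee_pos: [0.5149, 0.1513, 0.0532]
contact_force: [0.5, -0.3, -0.4]
opening: 0.0544
col profile [245, 244, 244, 245, 243, 163, 100, 101, 98, 100, 98, 97, 100, 100, 102] [177, 164, 241, 242, 238, 136, 100, 100, 99, 101, 100, 99, 101, 101, 100]
254 [[0.51394229 0.16106483 0.0475    ]]
258 [[0.5141503  0.15883906 0.0475    ]]
262 [[0.51436008 0.15659432 0.0475    ]]
((278.5, 272.5), (199.0, 135.0), 90.0) [  211   173   136   200 17072] [0.51445614 0.15129908 0.05278768]
[[0.5104667  0.19686107 0.046     ]]
```

View pics/c5.png

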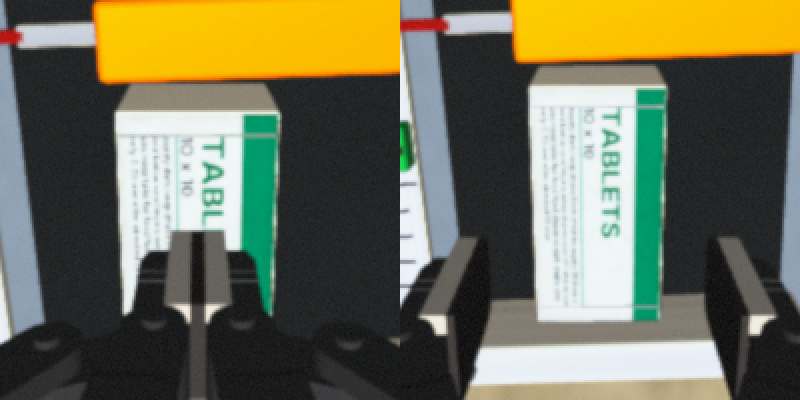

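The left crop shows the shut tips' front edge at y≈0.160, so they are centred at 0.149 and only the height is off by about 23 mm. On the right the open jaw straddles the carton. I'll regrasp deeper.

```bash
python3 -m jog '[{"x":0,"y":0,"z":0.4,"twist":0,"jaw":0.8},{"x":0,"y":0,"z":0.75,"twist":0,"jaw":0.8},{"x":0,"y":0,"z":0.92,"twist":0,"jaw":0.8},{"x":0,"y":0,"z":0.92,"twist":0,"jaw":0.8},{"x":0,"y":0,"z":0.92,"twist":0,"jaw":0.5}]' 25
python3 -m jog '[{"x":0,"y":0,"z":0,"twist":0,"jaw":0.3},{"x":0,"y":0,"z":0,"twist":0,"jaw":0.3},{"x":0,"y":0,"z":0,"twist":0,"jaw":0.3},{"x":0,"y":0,"z":0,"twist":0,"jaw":0.3}]'
```

```text
t: 6.0
ee_pos: [0.5156, 0.1515, -0.0009]
orientation: [[-0.094, 0.996, 0.001], [0.996, 0.094, 0.0], [0.0, 0.001, -1.0]]
contact_force: [-0.1, 0.1, -0.3]
opening: 0.0515
grip_force: 0.0
t: 6.5
ee_pos: [0.5161, 0.1515, -0.0004]
orientation: [[-0.094, 0.996, 0.002], [0.996, 0.094, 0.0], [0.0, 0.002, -1.0]]
contact_force: [1.1, -0.1, 5.4]
opening: 0.0395
grip_force: 26.7
```

```bash
python3 -m jog '[{"x":0,"y":0,"z":-0.8,"twist":0,"jaw":0.3},{"x":0,"y":0,"z":-1.6,"twist":0,"jaw":0.3},{"x":0,"y":0,"z":-2.5,"twist":0,"jaw":0.3},{"x":0,"y":0,"z":-3,"twist":0,"jaw":0.3},{"x":0,"y":0,"z":-3,"twist":0,"jaw":0.3}]'
python3 -c "
from h import *
plan([.48,-.32,.18],-2)"
```

```text
t: 7.12
ee_pos: [0.5166, 0.1517, 0.1811]
orientation: [[-0.094, 0.996, 0.005], [0.996, 0.094, 0.001], [0.0, 0.005, -1.0]]
contact_force: [-0.1, -1.0, -0.4]
opening: 0.0396
grip_force: 26.0
xyz [-7.769 -1.343  0.009] twist 1.47 | yaw 5.37 pos [0.5166 0.1517 0.1811] q6 1.64 t 7.125 f [-0.1 -1.  -0.4] open 0.039600023632856446 grip 26.034148335456848
```

```bash
python3 -m jog '[{"x":-0.8,"y":-0.14,"z":0,"twist":0.3,"jaw":0.3},{"x":-1.6,"y":-0.28,"z":0,"twist":0.6,"jaw":0.3},{"x":-2.5,"y":-0.42,"z":0,"twist":0.9,"jaw":0.3},{"x":-3.4,"y":-0.56,"z":0,"twist":1.2,"jaw":0.3},{"x":-4.3,"y":-0.7,"z":0,"twist":1.47,"jaw":0.3}]' >/dev/null
python3 -c "
from h import *
plan([.48,-.32,.18],-2)"
```

```text
xyz [-3.498 -0.137 -0.08 ] twist -0.0 | yaw -2.01 pos [ 0.4956 -0.1105  0.1755] q6 1.25 t 7.75 f [ 0.4 -0.9  0.1] open 0.03915900278745516 grip 25.973535776138306
```

```bash
python3 -m jog '[{"x":-0.9,"y":-0.14,"z":-0.08,"twist":0,"jaw":0.3},{"x":-1.8,"y":-0.14,"z":-0.08,"twist":0,"jaw":0.3},{"x":-2.7,"y":-0.14,"z":-0.08,"twist":0,"jaw":0.3},{"x":-3.4,"y":-0.14,"z":-0.08,"twist":0,"jaw":0.3},{"x":-3.4,"y":-0.14,"z":-0.08,"twist":0,"jaw":0.3}]' >/dev/null
python3 -m jog '[{"x":0,"y":0,"z":0,"twist":0,"jaw":0.3},{"x":0,"y":0,"z":0,"twist":0,"jaw":0.3}]' >/dev/null
python3 - <<'E'
from h import *
c,im=shot('wrist','w6');plan([.48,-.32,.18],-2)
m=cv2.inRange(cv2.cvtColor(im,cv2.COLOR_RGB2HSV),(65,30,110),(95,255,255))
n,l,s,ce=cv2.connectedComponentsWithStats(m);i=1+s[1:,4].argmax();print(s[i],ce[i])
E
```

```text
xyz [-0.142 -0.027  0.047] twist 0.02 | yaw -1.88 pos [ 0.4819 -0.3116  0.1828] q6 0.91 t 8.675 f [ 0.2  0.3 -0.6] open 0.03936708349716895 grip 25.986341536045074
[  215     0   119   178 15800] [274.15588608  89.14778481]
```

View pics/w6.png

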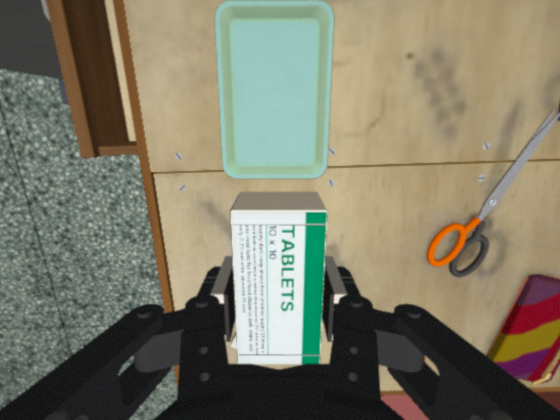

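The tray spans columns 215–334 and rows 0–178, and the carton is held level at (280,285). Now to locate the tray's centre.

Run:
```python
from h import *
c,im=load('w6')
m=cv2.inRange(cv2.cvtColor(im,cv2.COLOR_RGB2HSV),(65,30,110),(95,255,255));m[180:]=0
n,l,s,ce=cv2.connectedComponentsWithStats(m);i=1+s[1:,4].argmax()
ct=max(cv2.findContours((l==i).astype('uint8'),0,1)[0],key=len).reshape(-1,2)
P=plane(c,ct,.016)[:,:2].astype('f4');r=cv2.minAreaRect(P*1000);print('tray mm',r)
ct0,i0=load('top0')
# height check: near-edge corners/center across views
cen=proj(c,[[r[0][0]/1e3,r[0][1]/1e3,.016]])[0]
print(cen,tri([(c,cen),(ct0,(324.0,241.2))]))
p=np.array([r[0][0]/1e3,r[0][1]/1e3-.0015,.05]);plan(p,-2);plan([p[0],p[1],-.009],-2)
```

```text
tray mm ((480.40777587890625, -214.60098266601562), (166.98849487304688, 112.60980224609375), 88.11177825927734)
[274.14069832  95.60961139] [ 0.48072105 -0.21393877  0.00901507]
xyz [ 1.588 -0.076  2.215] twist 0.02 | yaw -1.88 pos [ 0.4819 -0.3116  0.1828] q6 0.91 t 8.675 f [ 0.2  0.3 -0.6] open 0.03936708349716895 grip 25.986341536045074
xyz [ 1.587 -0.075  3.198] twist 0.02 | yaw -1.88 pos [ 0.4819 -0.3116  0.1828] q6 0.91 t 8.675 f [ 0.2  0.3 -0.6] open 0.03936708349716895 grip 25.986341536045074
```

```bash
python3 -m jog '[{"x":0.8,"y":-0.04,"z":0,"twist":0,"jaw":0.3},{"x":1.59,"y":-0.07,"z":0.6,"twist":0,"jaw":0.3},{"x":1.59,"y":-0.07,"z":1.4,"twist":0,"jaw":0.3},{"x":1.59,"y":-0.07,"z":2.2,"twist":0,"jaw":0.3},{"x":1.59,"y":-0.07,"z":2.6,"twist":0,"jaw":0.3}]' >/dev/null
python3 -m jog '[{"x":0,"y":0,"z":0,"twist":0,"jaw":0.3},{"x":0,"y":0,"z":0,"twist":0,"jaw":0.3}]' >/dev/null
python3 -c "
from h import *
plan([.4804,-.216,-.009],-1.9)"
```

```text
xyz [ 0.026 -0.028  0.629] twist -0.01 | yaw -1.93 pos [ 0.4819 -0.2176  0.0288] q6 1.05 t 9.55 f [ 0.3 -0.4 -0.4] open 0.0393741484766671 grip 25.970437824726105
```

```bash
python3 -m jog '[{"x":0,"y":-0.02,"z":0.3,"twist":0,"jaw":0.3},{"x":0,"y":-0.02,"z":0.5,"twist":0,"jaw":0.3},{"x":0,"y":-0.02,"z":0.62,"twist":0,"jaw":0.3},{"x":0,"y":-0.02,"z":0.62,"twist":0,"jaw":0.3},{"x":0,"y":-0.02,"z":0.62,"twist":0,"jaw":0.3}]'
python3 -m jog '[{"x":0,"y":0,"z":0,"twist":0,"jaw":0.5},{"x":0,"y":0,"z":0,"twist":0,"jaw":0.6},{"x":0,"y":0,"z":0,"twist":0,"jaw":0.65},{"x":0,"y":0,"z":0,"twist":0,"jaw":0.65}]'
```

```text
t: 10.18
ee_pos: [0.4797, -0.2175, -0.0103]
orientation: [[0.035, 0.999, -0.0], [0.999, -0.035, 0.0], [0.0, -0.0, -1.0]]
contact_force: [-0.1, -0.3, -0.7]
opening: 0.0394
grip_force: 26.1
t: 10.68
ee_pos: [0.4798, -0.2175, -0.0099]
orientation: [[0.035, 0.999, 0.0], [0.999, -0.035, -0.0], [-0.0, 0.0, -1.0]]
contact_force: [-0.3, -0.2, 0.9]
opening: 0.0555
grip_force: 0.0
```

```bash
python3 -m jog '[{"x":0,"y":0,"z":-0.7,"twist":0,"jaw":0.65},{"x":0,"y":0,"z":-1.6,"twist":0,"jaw":0.65},{"x":0,"y":0,"z":-2.5,"twist":0,"jaw":0.8},{"x":0,"y":0,"z":-3.2,"twist":0,"jaw":0.8},{"x":-1,"y":0,"z":-3.2,"twist":0,"jaw":0.8}]' >/dev/null
python3 - <<'E'
from h import *
c,im=shot('wrist','w7')
plan([.54,.26,.20],119)
h=cv2.cvtColor(im,cv2.COLOR_RGB2HSV)
w=cv2.inRange(im,(215,215,205),(255,255,255))|cv2.inRange(h,(68,150,60),(88,255,200)) 
w[:60]=0
n,l,s,ce=cv2.connectedComponentsWithStats(cv2.morphologyEx(w,cv2.MORPH_CLOSE,np.ones((7,7))))
for i in range(1,n):
    if s[i,4]>800: 
        ct=max(cv2.findContours((l==i).astype('uint8'),0,1)[0],key=len);P=plane(c,ct.reshape(-1,2),.036)[:,:2].astype('f4')*1000;print(s[i],cv2.minAreaRect(P))
# line on clip
for f,b in(('w2',(190,105,225,130)),('w3',(120,205,190,250)),('w4',(120,205,190,250)),('w5',(120,180,190,240))):
    c,im=load(f);hh=cv2.cvtColor(im,cv2.COLOR_RGB2HSV);x0,y0,x1,y1=b
    g=cv2.inRange(hh,(50,120,90),(75,255,255))[y0:y1,x0:x1];hull=np.zeros_like(g)
    ctr=cv2.findContours(cv2.morphologyEx(g,cv2.MORPH_CLOSE,np.ones((9,9))),0,1)[0]
    cv2.drawContours(hull,[max(ctr,key=len)],-1,255,-1)
    v,u=np.nonzero((hull>0)&(im[y0:y1,x0:x1].max(2)<85));
    if len(u)<5: print(f,'none');continue
    k=u>=np.percentile(u,70);q=(u[k].max()+x0,np.mean(v[k])+y0)
    P=plane(c,[q],.028)[0];print(f,len(u),q,P)
E
```

```text
xyz [ 9.132  0.683 -0.352] twist -24.22 | yaw -2.12 pos [ 0.4789 -0.2862  0.1848] q6 0.95 t 11.35 f [ 2.9 -6.  -1.4] open 0.06859074867269185 grip 0.0
[ 254   91   40   80 2999] ((479.3835144042969, -216.1099853515625), (76.84166717529297, 38.24397659301758), 87.98045349121094)
[ 232  315   55   51 1536] ((452.31695556640625, -473.89776611328125), (78.49588012695312, 40.907630920410156), 63.16661834716797)
w2 none
w3 126 (np.int64(164), np.float64(231.3421052631579)) [0.44939508 0.15989585 0.028     ]
w4 127 (np.int64(164), np.float64(231.3846153846154)) [0.44941397 0.15988338 0.028     ]
w5 83 (np.int64(182), np.float64(214.07999999999998)) [0.45059369 0.16076984 0.028     ]
```

The carton lies flat in the tray, 1–2 mm off its centre. The pointer has about 40 mm to travel (≈2.0 rad). Next I'll move to view the knob with the wrist wound back.

```bash
python3 -m jog '[{"x":1,"y":0.1,"z":-0.35,"twist":-2,"jaw":0.8},{"x":2,"y":0.2,"z":-0.35,"twist":-4,"jaw":0.8},{"x":3,"y":0.3,"z":-0.35,"twist":-6,"jaw":0.8},{"x":4,"y":0.4,"z":-0.35,"twist":-8,"jaw":0.8},{"x":5,"y":0.5,"z":-0.35,"twist":-10,"jaw":0.8}]' >/dev/null
python3 -c "
from h import *
plan([.54,.26,.20],119)"
```

```text
xyz [2.351 3.192 0.046] twist -14.14 | yaw 48.31 pos [0.5179 0.0232 0.2028] q6 0.64 t 11.975 f [ 0.7  0.5 -0.1] open 0.0683924812207117 grip 0.0
```

```bash
python3 -m jog '[{"x":0.5,"y":0.7,"z":0,"twist":-2,"jaw":0.8},{"x":1,"y":1.4,"z":0,"twist":-4,"jaw":0.8},{"x":1.5,"y":2.1,"z":0,"twist":-6,"jaw":0.8},{"x":2,"y":2.7,"z":0,"twist":-8,"jaw":0.8},{"x":2.3,"y":3.15,"z":0,"twist":-10,"jaw":0.8}]' >/dev/null
python3 -m jog '[{"x":0,"y":0,"z":0,"twist":-2,"jaw":0.8},{"x":0,"y":0,"z":0,"twist":-4,"jaw":0.8},{"x":0,"y":0,"z":0,"twist":-4,"jaw":0.8},{"x":0,"y":0,"z":0,"twist":-4,"jaw":0.8}]' >/dev/null
python3 -c "
from h import *
plan([.51,.283,.20],119)
shot('wrist','w8')"
```

```text
xyz [0.242 0.675 0.046] twist -0.23 | yaw 117.86 pos [0.5418 0.254  0.2028] q6 -0.16 t 13.1 f [ 0.4 -0.3 -0.2] open 0.068466564153256 grip 0.0
```

View pics/w8.png

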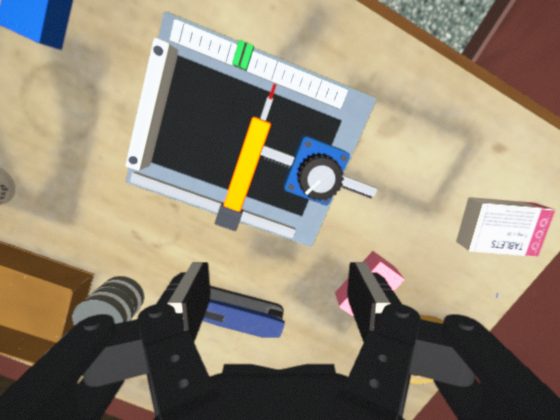

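The wrist view shows the knob cap at (321,178), the red tip at (273,88) and the clip line at (243,55). I'll triangulate the knob from this view and the first.

Run:
```python
from h import *
ob=[]
for f,(x,y) in(('w1',(328,77)),('w8',(321,178))):
    c,im=load(f);g=cv2.GaussianBlur(im.max(2),(3,3),0)[y-32:y+32,x-32:x+32]
    m=cv2.morphologyEx(cv2.inRange(g,120,255),cv2.MORPH_OPEN,cv2.getStructuringElement(2,(9,9)))
    n,l,s,ce=cv2.connectedComponentsWithStats(m);i=l[32,32];print(f,s[i],ce[i]+[x-32,y-32])
    q=ce[i]+[x-32,y-32];ob.append((c,q));print(plane(c,[q],.08))
k=tri(ob);print(k)
plan([k[0],k[1],.10],119);plan([k[0],k[1],.026],119)
```

```text
w1 [ 21  18  26  28 566] [329.59010601  76.95936396]
[[0.50600704 0.28124646 0.08      ]]
w8 [ 18  19  29  28 650] [320.85538462 178.56153846]
[[0.50570612 0.28107906 0.08      ]]
[0.50592219 0.28125573 0.07946446]
xyz [0.315 0.682 1.714] twist -0.22 | yaw 117.88 pos [0.5418 0.254  0.2028] q6 -0.16 t 13.15 f [ 0.3  0.6 -0.2] open 0.06867272918534546 grip 0.0
xyz [0.315 0.682 2.947] twist -0.22 | yaw 117.88 pos [0.5418 0.254  0.2028] q6 -0.16 t 13.15 f [ 0.3  0.6 -0.2] open 0.06867272918534546 grip 0.0
```

```bash
python3 -m jog '[{"x":0.31,"y":0.68,"z":0.4,"twist":0,"jaw":0.85},{"x":0.31,"y":0.68,"z":1,"twist":0,"jaw":0.85},{"x":0.31,"y":0.68,"z":1.5,"twist":0,"jaw":0.85},{"x":0.31,"y":0.68,"z":1.5,"twist":0,"jaw":0.85},{"x":0.31,"y":0.68,"z":1.5,"twist":0,"jaw":0.85}]' >/dev/null
python3 -c "
from h import *
plan([.5059,.2812,.026],118)"
```

```text
xyz [0.02  0.005 1.472] twist -0.01 | yaw 117.96 pos [0.507  0.2815 0.1143] q6 -0.1 t 13.775 f [ 0.5 -0.  -0.5] open 0.07262301761442942 grip 0.0
```

```bash
python3 -m jog '[{"x":0.02,"y":0,"z":0.7,"twist":0,"jaw":0.85},{"x":0.02,"y":0,"z":1.2,"twist":0,"jaw":0.85},{"x":0.02,"y":0,"z":1.46,"twist":0,"jaw":0.85},{"x":0.02,"y":0,"z":1.46,"twist":0,"jaw":0.85},{"x":0.02,"y":0,"z":1.46,"twist":0,"jaw":0.6}]' 40
python3 -m jog '[{"x":0,"y":0,"z":0,"twist":0,"jaw":0.4},{"x":0,"y":0,"z":0,"twist":0,"jaw":0.4},{"x":0,"y":0,"z":0,"twist":0,"jaw":0.4},{"x":0,"y":0,"z":0,"twist":0,"jaw":0.4}]'
```

```text
t: 14.4
ee_pos: [0.5068, 0.2815, 0.0275]
orientation: [[-0.883, -0.47, 0.003], [-0.47, 0.883, 0.001], [-0.003, -0.0, -1.0]]
contact_force: [-0.0, 0.7, 0.7]
opening: 0.0557
grip_force: 0.0
t: 14.9
ee_pos: [0.5069, 0.2813, 0.0278]
orientation: [[-0.883, -0.47, 0.004], [-0.47, 0.883, 0.001], [-0.004, -0.001, -1.0]]
contact_force: [-0.4, -1.5, 5.8]
opening: 0.0412
grip_force: 41.0
```

```bash
python3 -m jog '[{"x":0,"y":0,"z":0,"twist":2,"jaw":0.4},{"x":0,"y":0,"z":0,"twist":4,"jaw":0.4},{"x":0,"y":0,"z":0,"twist":6,"jaw":0.4},{"x":0,"y":0,"z":0,"twist":8,"jaw":0.4},{"x":0,"y":0,"z":0,"twist":10,"jaw":0.4}]'
python3 -m jog '[{"x":0,"y":0,"z":0,"twist":2,"jaw":0.4},{"x":0,"y":0,"z":0,"twist":4,"jaw":0.4},{"x":0,"y":0,"z":0,"twist":6,"jaw":0.4},{"x":0,"y":0,"z":0,"twist":8,"jaw":0.4},{"x":0,"y":0,"z":0,"twist":8,"jaw":0.4}]'
python3 - <<'E'
from h import *
plan([.5069,.2813,.0278],118-115.4)
shot('wrist','w9');shot('top','t9')
E
```

```text
t: 15.52
ee_pos: [0.507, 0.2802, 0.0278]
orientation: [[-0.925, 0.38, 0.004], [0.38, 0.925, -0.001], [-0.004, 0.0, -1.0]]
contact_force: [0.7, -3.2, 6.0]
opening: 0.0406
grip_force: 41.3
t: 16.15
ee_pos: [0.5063, 0.2795, 0.0277]
orientation: [[-0.468, 0.884, 0.003], [0.884, 0.468, -0.002], [-0.003, 0.001, -1.0]]
contact_force: [-1.3, -4.4, 8.1]
opening: 0.041
grip_force: 41.4
xyz [ 0.022  0.022 -0.001] twist 5.06 | yaw 27.89 pos [0.5063 0.2795 0.0277] q6 1.47 t 16.15 f [-1.3 -4.4  8.1] open 0.04102144232897676 grip 41.44141674041748
```

```bash
python3 -m jog '[{"x":0,"y":0,"z":0,"twist":2,"jaw":0.4},{"x":0,"y":0,"z":0,"twist":4,"jaw":0.4},{"x":0,"y":0,"z":0,"twist":5,"jaw":0.4},{"x":0,"y":0,"z":0,"twist":5,"jaw":0.4},{"x":0,"y":0,"z":0,"twist":5,"jaw":0.4}]' >/dev/null
python3 -m jog '[{"x":0,"y":0,"z":0,"twist":0,"jaw":0.5},{"x":0,"y":0,"z":0,"twist":0,"jaw":0.7},{"x":0,"y":0,"z":0,"twist":0,"jaw":0.85},{"x":0,"y":0,"z":0,"twist":0,"jaw":0.85}]'
python3 -m jog '[{"x":0,"y":0,"z":-0.8,"twist":0,"jaw":0.85},{"x":0,"y":0,"z":-1.6,"twist":0,"jaw":0.85},{"x":0,"y":0,"z":-2.3,"twist":0,"jaw":0.85},{"x":0,"y":0,"z":-2.3,"twist":0,"jaw":0.85}]' >/dev/null
python3 -c "
from h import *
plan([.46,.07,.15],3)"
```

```text
t: 17.38
ee_pos: [0.505, 0.281, 0.0251]
orientation: [[-0.053, 0.999, -0.0], [0.999, 0.053, -0.0], [0.0, -0.0, -1.0]]
contact_force: [0.5, -0.7, -0.3]
opening: 0.0727
grip_force: 0.0
xyz [-3.489 -0.988  0.29 ] twist 0.0 | yaw 3.02 pos [0.508  0.2821 0.1686] q6 1.91 t 17.875 f [-0.4 -0.1 -0.9] open 0.07271330219088228 grip 0.0
```

```bash
python3 -m jog '[{"x":-0.8,"y":-0.25,"z":0,"twist":0,"jaw":0.85},{"x":-1.7,"y":-0.5,"z":0,"twist":0,"jaw":0.85},{"x":-2.6,"y":-0.75,"z":0,"twist":0,"jaw":0.85},{"x":-3.4,"y":-1,"z":0,"twist":0,"jaw":0.85},{"x":-3.4,"y":-1,"z":0,"twist":0,"jaw":0.85}]' >/dev/null
python3 -m jog '[{"x":0,"y":0,"z":0,"twist":0,"jaw":0.85},{"x":0,"y":0,"z":0,"twist":0,"jaw":0.85}]' >/dev/null
python3 - <<'E'
from h import *
plan([.508,.282,.1],3)
c,im=shot('wrist','w10')
p=proj(c,[[.449,.160,.028]])[0].astype(int);print(p)
x,y=np.clip(p,50,370);y=min(y,370)
cv2.imwrite('pics/c10.png',cv2.resize(im[y-50:y+50,x-50:x+50],(600,600),interpolation=cv2.INTER_NEAREST)[:,:,::-1]);print(x-50,y-50)
E
```

```text
xyz [3.396 1.053 1.049] twist 0.02 | yaw 3.11 pos [0.456  0.0751 0.1629] q6 1.53 t 18.75 f [-0.9  0.4  0.1] open 0.0727679840974813 grip 0.0
[275 106]
225 56
```

View pics/c10.png

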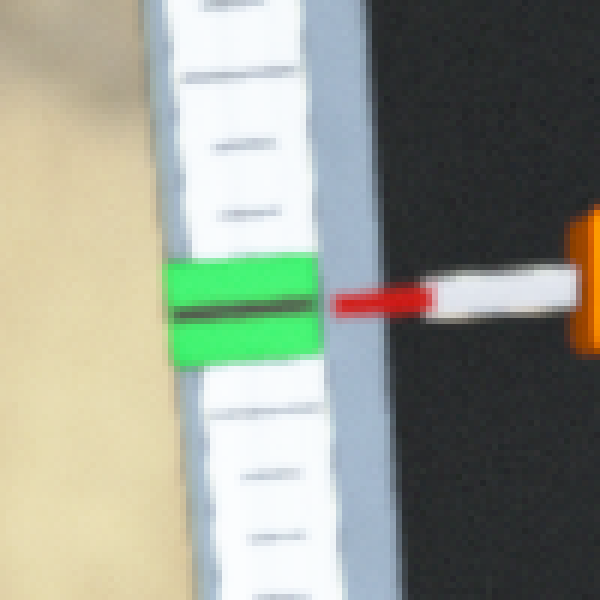

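The crop shows the dark line's end at (315,303) and the red tip at (333,306). Extending the line leaves less than 1 mm of error, within the 3 mm allowed, and the gripper is clear. Handing in.

```bash
python3 -c "
from h import *
print(ctrl.close_job())"
```

```text
the job is handed in; nothing more can be done
None
```

The job is handed in, though no verdict came back: the carton lies flat in the tray, 1–2 mm off its centre, and the red pointer measured under 1 mm from the clip's dark line, with the arm clear of everything.

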